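# Load two lugs into the weld-station chute

## Task

Load two of the three steel lugs into the sloping chute: lay each flat on the sloping bed of the open bay at the upper end, fin up and orange nose downhill, before letting it go, so that one slides down under the lips to the yellow stop and the other comes to rest right behind it. Leave the third lug where it stands, and do not disturb the hammer, the brush or the can.

Things in the scene. Friction and masses are not known exactly. Their poses are not given: they have to be found in the camera images.
- channel: Sloping chute channel fixed on a stand: slippery white bed (friction about 0.25), blue rails, yellow stop plate 30 mm high at the lower end. Origin: on the bed's centre line at the stop's uphill face, 50 mm above the table. x points uphill along the bed (rising 26 degrees, roughly away from the robot), y across, z square to the bed, up. Bed reaches x = 315 mm.
- lips (a point): Middle of the covered part's uphill end, on the bed, 160 mm uphill of the stop; axes as the channel. Below it rails 50 mm apart hold a lug's base and lips above (underside 14, top 18 mm over the bed) leave a slot 26 mm wide for the fin. The lips' ends bend up to 25 mm over the bed, reaching 16 mm uphill of this point.
- bay (a point): Middle of the open loading bay, on the bed's surface, 258 mm uphill of the stop; axes as the channel. The bay is open above from 82 mm downhill of it (the lips' bent ends) to 56 mm uphill, between side guides 12 mm high that stand 50 mm apart at the lips and 100 mm at the upper end. A lug laid on the bed here slides down by itself when let go.
- lug_a_center (a point): Steel lug a, about 0.45 kg, one of three alike standing on the table: base plate 90 x 44 x 8 mm, upright fin 60 long x 10 thick x 50 mm high along its middle. Last 22 mm of the base at the nose end is orange. Point: fin's middle, 29 mm above the underside (half-way up). x to the nose, y across the fin, z up. Fin reaches 30 mm each way, base 55 mm to the nose, 35 mm to the tail.
- lug_a_nose (a point): Tip of the orange nose of lug a: middle of the end edge of its base, 4 mm above the underside.
- lug_b_center (a point): Steel lug b, about 0.45 kg, one of three alike standing on the table: base plate 90 x 44 x 8 mm, upright fin 60 long x 10 thick x 50 mm high along its middle. Last 22 mm of the base at the nose end is orange. Point: fin's middle, 29 mm above the underside (half-way up). x to the nose, y across the fin, z up. Fin reaches 30 mm each way, base 55 mm to the nose, 35 mm to the tail.
- lug_b_nose (a point): Tip of the orange nose of lug b: middle of the end edge of its base, 4 mm above the underside.
- lug_c_center (a point): Steel lug c, about 0.45 kg, one of three alike standing on the table: base plate 90 x 44 x 8 mm, upright fin 60 long x 10 thick x 50 mm high along its middle. Last 22 mm of the base at the nose end is orange. Point: fin's middle, 29 mm above the underside (half-way up). x to the nose, y across the fin, z up. Fin reaches 30 mm each way, base 55 mm to the nose, 35 mm to the tail.
- lug_c_nose (a point): Tip of the orange nose of lug c: middle of the end edge of its base, 4 mm above the underside.
- hammer: Bystander: hammer lying on the table, 260 mm long with wooden handle; origin under its middle, x towards the head.
- brush: Bystander: brush lying on the table, 200 mm long, 42 mm wide; origin under its middle, x towards the bristles.
- can: Bystander: standing can, 66 mm wide, 160 mm high; origin at the middle of its underside.
There are look-alikes about, which are no part of the job. What is shaped like the part that bears lug_a_center but pink is not meant.

How it is judged:
By the outcome, as a careful person would: the job done as asked, in the order asked, and still so for the second after the job is handed in, with the robot touching nothing.
It also fails if it takes over 54 s, if anything falls off the work surface, if the arm or the gripper's body presses on something with over 40 N, if the wrist force passes 120 N, or if a joint passes its speed limit or range.

## Robot

A 7-joint arm with a two-finger parallel gripper is mounted at the origin on the work surface. World frame = base frame: x ahead of the robot, y to its left, z up, the work surface at z = 0. Lengths are in m, angles in rad, forces in N, time in s.
With the tool pointing down it reaches from about 0.35 to 0.775 m from the base axis. Payload 3.1 kg.
Tool frame: the origin (TCP) lies on the mounting face of the last link; the fingertips stand robot.tips_ahead ahead of it and the grasp point (between the pads) lies 155 mm ahead of it (robot.tips_ahead is the distance from the TCP to the fingertips, in m); z points along the fingers, y is the line along which they close (so a half turn about z gives the same grasp; the last joint's range is limited). The gripper opens to 85 mm and grips with 20 to 120 N. Pads are 22 mm wide; open, the fingers measure 114 mm over their backs; the gripper's body (76 mm by 85 mm) begins 54 mm behind the grasp point. The pads swing forward as they close: fully open they stand 13 mm farther back than shut.
Start: joints at [1.138, 0.311, 0.014, 1.512, -0.004, 1.319, -0.027], TCP at [0.21, -0.509, 0.405] pointing down, gripper open.
Joint ranges: [-2.7, 2.7], [-0.3, 1.91], [-1.27, 1.3], [0.12, 2.57], [-1.44, 4.58], [0.2, 2.03], [-3.05, 3.05]. Speed limits (rad/s): [2.79, 2.79, 3.14, 3.14, 3.14, 3.14, 3.14].

## Interface

Orientations are given as a unit quaternion [w, x, y, z].
In Python, from cell import robot, cams gives the robot as it stands. The module is installed in compiled form; this text tells all that it offers.
- The arm moves only by the tool move_arm, never from a script. Its arguments are lists of equal length, an entry for each row: "xyz": the shift along the tool's x, y, z in units of 30 mm (1.0 is 30 mm), a list of three; "dr": the turn, a rotation vector about the tool's x, y, z in units of 6 degrees (1.0 is 6 degrees), a list of three; "claw": the finger opening in mm, from 0 to 85.4. In form: {"xyz": [[tx, ty, tz], ...], "dr": [[wx, wy, wz], ...], "claw": [claw, ...]}. A call has 1 to 20 rows; each row shifts and turns the commanded pose from where the row before left it, along the tool's axes as they then stand; what a row does not reach is not made up. A row lasts 1/8 s, in which the tool goes at most 62.5 mm and 10.7 degrees, less where a joint would pass 70% of its speed; a pose out of reach is approached as far as the arm can. A call is refused whole if a number of a shift passes 1 or a number of a turn 1, either way. A call with a gripper value outside its range is refused whole. The fingers move at their own pace and stop on an object; "force" is the grip in N (left out, the last holds). Time passes only in rows, so rows that do not move let the fingers close. It gives the time, the measured TCP pose, the force, the opening and the grip force at its end, in the units of the state.
- robot.observe(): the state, without advancing time (a new reading comes with each control period).
- cams.capture(name): name is "scene" or "top" or "wrist"; returns a dict with "pixels" (384x512x3 uint8, blue, green, red), "camera_matrix" (3x3 intrinsics, pixels), "R" (3x3) and "t" (3): a world point X has camera coordinates R X + t. Camera axes: x right, y down, z forward; pixel columns grow to the right and rows downward; lengths in m; the calibration is good to about 2 mm. A picture is of the moment at which its call begins. There is no depth.
- robot.close_job(): hands the job in; it is judged then, once.
The state is a dict: "time": time; "q": joint angles; "qvel": joint speeds; "effort": joint torques, N m; "tool_pos": TCP position; "orientation": TCP orientation; "force": force on the tool from outside, world axes, zero at the start; "moment": the same for the moment, N m; "gripper_width": finger opening in m; "finger_force": force on a finger pad.
Only numpy, scipy, OpenCV 4.12 (cv2) and the standard library are available. Lean on these libraries where they do the work, as an engineer would, in place of code of your own. Each camera call takes 0.05 s, during which the arm holds its last target. There are 200 camera calls.

## Working session

There is one attempt and no reset: what is moved stays moved. The work goes in short steps, Python scripts to look and compute and a tool call to move; the robot and the scene stay as the last step left them, time stands still between calls to the robot, and variables do not carry over. Pictures are saved under pics/ and viewed, at most 10 in all, crops included, and the job is handed in when it is done.

Besides the shell and the picture viewer there is one more tool, called after ">>>" by a JSON object that holds its "name" and its "arguments", one argument or row to a line. move_arm: Moves the arm, as the interface text tells. Its arguments: {"type":"object","properties":{"xyz":{"type":"array"},"dr":{"type":"array"},"claw":{"type":"array"},"force":{"type":"number"}},"required":["xyz","dr","claw"]}

```bash
mkdir -p pics
python3 - <<'E'
from cell import robot,cams
import cv2,pickle
d={}
for n in ("scene","top"):
    c=cams.capture(n); d[n]=c; cv2.imwrite(f"pics/{n}0.png",cv2.resize(c["pixels"],(800,600),interpolation=cv2.INTER_CUBIC))
pickle.dump(d,open("d0.pkl","wb"))
print(robot.tips_ahead); s=robot.observe(); print(s["time"],s["tool_pos"],s["orientation"],s["gripper_width"])
for n in d: print(d[n]["camera_matrix"],-d[n]["R"].T@d[n]["t"])
E
```

```text
0.1734
0.1 [ 0.20940893 -0.50826457  0.40370973] [-1.05271990e-03  9.80963302e-01  1.94190154e-01 -2.74238780e-04] 0.08516643442644407
[[354.33056135   0.         254.36398151]
 [  0.         354.33056135 192.33946566]
 [  0.           0.           1.        ]] [1.21580753 0.27104592 0.75746759]
[[414.98961491   0.         262.44591761]
 [  0.         414.98961491 203.66537877]
 [  0.           0.           1.        ]] [ 0.53325941 -0.01178563  1.22884029]
```

View pics/scene0.png

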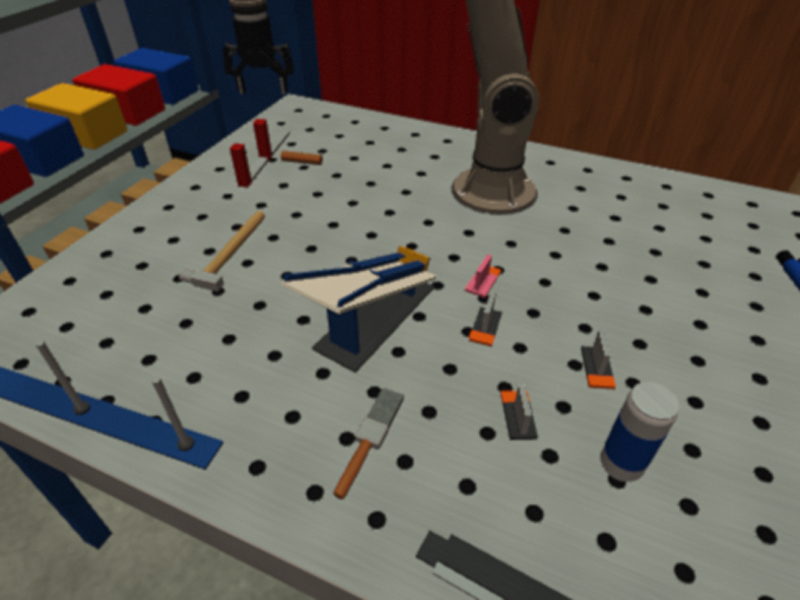

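View pics/top0.png

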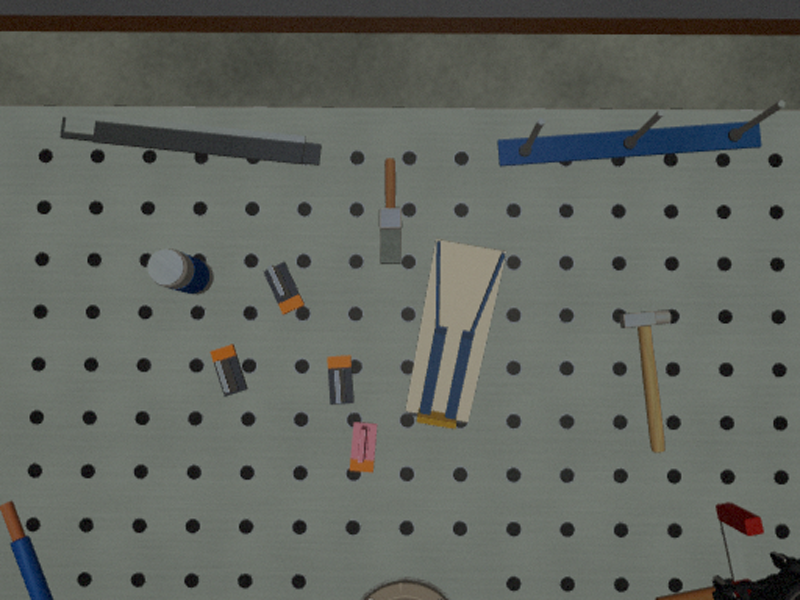

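Scene: the chute is at top-view (437,420)→(470,245). Lugs are at top-view (285,288) nose toward the robot, (228,370) and (341,380) noses away. The pink decoy is at (363,447), the can at (170,268), the brush at (390,210) and the hammer at (650,380).

```bash
cat > h.py <<'E'
import numpy as np,cv2
def px2w(c,uv,z):
    K,R,t=c["camera_matrix"],np.array(c["R"]),np.array(c["t"]); C=-R.T@t
    d=R.T@np.linalg.solve(K,[uv[0],uv[1],1.]); return C+d*(z-C[2])/d[2]
def w2px(c,X):
    p=(np.array(c["R"])@np.atleast_2d(X).T).T+np.array(c["t"]); p=p@np.array(c["camera_matrix"]).T; return p[:,:2]/p[:,2:]
E
python3 - <<'E'
import pickle,cv2,numpy as np
from h import *
d=pickle.load(open("d0.pkl","rb")); t=d["top"]["pixels"]; s=d["scene"]["pixels"]
hsv=cv2.cvtColor(t,cv2.COLOR_BGR2HSV)
o=((hsv[...,0]<15)&(hsv[...,1]>170)&(hsv[...,2]>120)).astype(np.uint8)
n,l,st,ce=cv2.connectedComponentsWithStats(o)
for i in range(1,n):
    if st[i,4]>15:
        print("orange",st[i],ce[i],px2w(d["top"],ce[i],.008))
# union bed mask
a=t[145:285,250:335]; b=s[150:240,170:290]
A=cv2.resize(a,None,fx=4.2,fy=4.2,interpolation=cv2.INTER_CUBIC); B=cv2.resize(b,None,fx=3.6,fy=3.6,interpolation=cv2.INTER_CUBIC)
L=cv2.resize(t[160:270,130:235],None,fx=2.4,fy=2.4,interpolation=cv2.INTER_CUBIC)
W=np.zeros((600,800,3),np.uint8); W[:A.shape[0],:A.shape[1]]=A; W[:B.shape[0],360:360+B.shape[1]]=B; W[330:330+L.shape[0],360:360+L.shape[1]]=L
cv2.imwrite("pics/c1.png",W)
E
```

```text
orange [179 189  15  12  93] [186.27956989 194.09677419] [0.61762508 0.22011777 0.008     ]
orange [135 221  15  10  84] [142.20238095 225.70238095] [0.52346147 0.34838619 0.008     ]
orange [210 228  15   8  81] [216.62962963 231.41975309] [0.50842151 0.12905569 0.008     ]
orange [224 294  15   8  85] [231.4        298.08235294] [0.31485933 0.08343689 0.008     ]
```

View pics/c1.png

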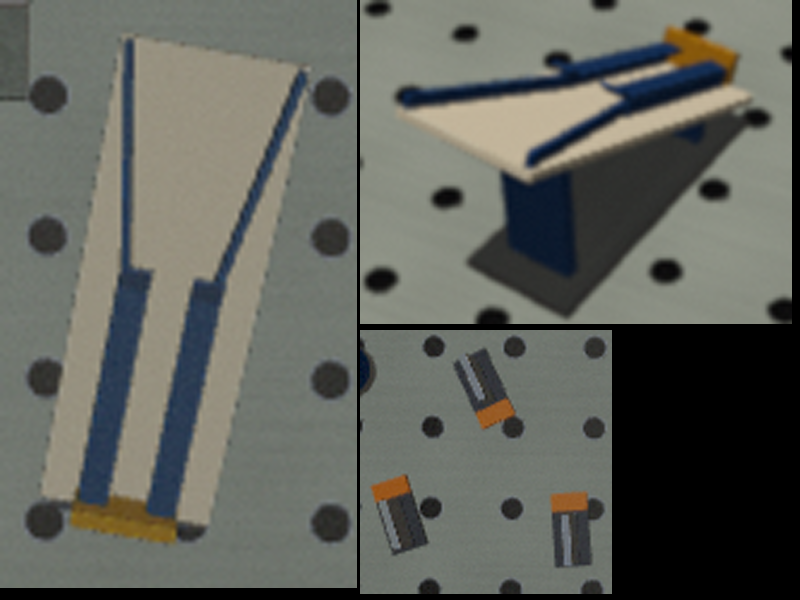

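Run:
```python
import pickle,cv2,numpy as np
from scipy.optimize import least_squares
from h import *
d=pickle.load(open("d0.pkl","rb"))
T=lambda p:np.array(p)/4.2+[250,145]-.4
S=lambda p:(np.array(p)-[360,0])/3.6+[170,150]-.4
obs=[("top",T((126,37)),315,1),("top",T((309,70)),315,-1),("top",T((43,497)),None,1),("top",T((208,525)),None,-1),
("scene",S((397,113)),315,-1),("scene",S((528,178)),315,1),("scene",S((750,97)),None,1)]
c26,s26=np.cos(np.radians(26)),np.sin(np.radians(26))
def ch(p,x,y,z):
    u=np.array([np.cos(p[2]),np.sin(p[2]),0]);v=np.array([-u[1],u[0],0]);up=np.array([0,0,1])
    return np.array([p[0],p[1],.05])+x*(u*c26+up*s26)+y*v+z*(-u*s26+up*c26)
def res(p):
    r=[]
    for cam,uv,x,sg in obs:
        X=ch(p,p[4] if x is None else x/1000,sg*p[3],0)
        r+=list(w2px(d[cam],X)[0]-uv)
    return r
f=least_squares(res,[.45,-.03,-.2,.05,0]);p=f.x
print("ch",p,np.degrees(p[2]));print(np.round(f.fun.reshape(-1,2),1))
print("bay",ch(p,.258,0,0),"lips",ch(p,.16,0,0))
# check predicted stop top corners & lip ends in crop coords
for q in [(0,.025,.03),(0,-.025,.03),(.16,.013,.018),(.16,-.013,.018)]: print(q,(w2px(d["top"],ch(p,*q))[0]-[250,145]+.4)*4.2)
np.save("ch.npy",p)
Lc=lambda q:(np.array(q)-[360,330])/2.4+[130,160]-.3
for n,q in dict(A=[(482,428),(515,411),(454,359),(487,349)],B=[(371,487),(407,476),(393,554),(428,544)],C=[(551,494),(587,494),(556,567),(592,567)]).items():
    w=[px2w(d["top"],Lc(k),.008) for k in q]; no=(w[0]+w[1])/2;ta=(w[2]+w[3])/2;v=no-ta;L=np.linalg.norm(v)
    print(n,"len",L,"wid",np.linalg.norm(w[0]-w[1]),"yaw",np.degrees(np.arctan2(v[1],v[0])),"cen",(no+ta)/2-v/L*.010, "nose",no, "R",np.hypot(*no[:2]))
```

```text
ch [ 0.42336575 -0.05645166 -0.16413971  0.05616435 -0.01249506] -9.404512902889536
[[-0.4 -0.8]
 [-0.  -1.1]
 [ 0.1 -0.2]
 [-0.2 -0. ]
 [ 0.1 -1.1]
 [ 0.1 -1.4]
 [ 0.2 -0.5]]
bay [ 0.65213787 -0.09434315  0.16309976] lips [ 0.56523993 -0.07995026  0.12013938]
(0, 0.025, 0.03) [ 88.95997305 511.92929903]
(0, -0.025, 0.03) [164.02109648 525.08591916]
(0.16, 0.013, 0.018) [149.72918275 289.31112759]
(0.16, -0.013, 0.018) [190.65010515 296.4098491 ]
A len 0.08829137088185976 wid 0.04551999276690217 yaw -156.00882167160458 cen [0.65856256 0.23865166 0.008     ] nose [0.60909462 0.21663624 0.008     ] R 0.6464731399580563
B len 0.08687108089661283 wid 0.046047643570803376 yaw 18.875263268471418 cen [0.48134679 0.33251364 0.008     ] nose [0.53190884 0.34980051 0.008     ] R 0.636621873380058
C len 0.08916962157102722 wid 0.04410712515458519 yaw 4.675068729485105 cen [0.46395264 0.12428701 0.008     ] nose [0.51835584 0.12873593 0.008     ] R 0.5341027226521196
```

Measured channel and lug sizes agree with the given ones (length 87–89 of 90 mm, residuals about 1 px). I'll load A, then C.

```bash
cat >> h.py <<'E'
from scipy.spatial.transform import Rotation as Ro
def Rdown(yawdeg,tilt=0):
    # tool x at yaw, z down; tilt about tool y
    a=np.radians(yawdeg); x=np.array([np.cos(a),np.sin(a),0]); z=np.array([0,0,-1.]); return np.c_[x,np.cross(z,x),z]
P=np.load("ch.npy")
def chf(x,y,z):
    c,s=np.cos(np.radians(26)),np.sin(np.radians(26))
    u=np.array([np.cos(P[2]),np.sin(P[2]),0]);v=np.array([-u[1],u[0],0]);k=np.array([0,0,1.])
    M=np.c_[u*c+k*s,v,-u*s+k*c]; return np.array([P[0],P[1],.05])+M@[x,y,z],M
def plan(st,pos,R):
    q=st["orientation"]; Rc=Ro.from_quat([q[1],q[2],q[3],q[0]])
    dl=Rc.inv().apply(np.array(pos)-st["tool_pos"])/.03
    dr=np.degrees((Rc.inv()*Ro.from_matrix(R)).as_rotvec())/6
    dl2=R.T@(np.array(pos)-st["tool_pos"])/.03
    print("t",round(st["time"],2),"pos",np.round(st["tool_pos"],4),"F",np.round(st["force"],1),"w",round(st["gripper_width"],4),"q7",round(st["q"][6],2))
    print("shift (cur axes)",np.round(dl,2),"turn",np.round(dr,2),"shift after turn",np.round(dl2,2))
E
python3 - <<'E'
from cell import robot
from h import *
plan(robot.observe(),[.6586,.2387,.32],Rdown(24))
E
```

```text
t 0.1 pos [ 0.2094 -0.5083  0.4037] F [-0.   0.5  0.6] w 0.0852 q7 -0.03
shift (cur axes) [ 23.33 -17.31   2.82] turn [-0.02  0.   -0.27] shift after turn [ 23.81 -16.66   2.79]
```

>>> {"name": "move_arm", "arguments": {
  "xyz": [
    [0.4,-0.3,0],
    [0.97,-0.68,0],
    [0.97,-0.68,0],
    [0.97,-0.68,0],
    [0.97,-0.68,0],
    [0.97,-0.68,0],
    [0.97,-0.68,0],
    [0.97,-0.68,0],
    [0.97,-0.68,0],
    [0.97,-0.68,0],
    [0.97,-0.68,0],
    [0.97,-0.68,0],
    [0.97,-0.68,0],
    [0.97,-0.68,0],
    [0.97,-0.68,0],
    [0.97,-0.68,0],
    [0.97,-0.68,0],
    [0.97,-0.68,0],
    [0.97,-0.68,0],
    [0.97,-0.68,0]
  ],
  "dr": [
    [0,0,-0.27],
    [0,0,0],
    [0,0,0],
    [0,0,0],
    [0,0,0],
    [0,0,0],
    [0,0,0],
    [0,0,0],
    [0,0,0],
    [0,0,0],
    [0,0,0],
    [0,0,0],
    [0,0,0],
    [0,0,0],
    [0,0,0],
    [0,0,0],
    [0,0,0],
    [0,0,0],
    [0,0,0],
    [0,0,0]
  ],
  "claw": [70,70,70,70,70,70,70,70,70,70,70,70,70,70,70,70,70,70,70,70]
}}

```text
time: 2.6
tool_pos: [0.5642, 0.0854, 0.4046]
orientation: [-0.0, 0.978, 0.209, -0.0]
force: [0.7, -0.2, 0.6]
gripper_width: 0.0698
finger_force: 0.0
```

Run:
```python
from cell import robot
from h import *
plan(robot.observe(),[.6586,.2387,.32],Rdown(24))
```

```text
t 2.6 pos [0.5642 0.0854 0.4046] F [ 0.7 -0.2  0.6] w 0.0698 q7 -1.48
shift (cur axes) [ 4.96 -3.38  2.82] turn [-0.    0.01  0.02] shift after turn [ 4.95 -3.39  2.82]
```

>>> {"name": "move_arm", "arguments": {
  "xyz": [
    [0.97,-0.68,0.4],
    [0.97,-0.68,0.6],
    [0.97,-0.68,0.6],
    [0.97,-0.68,0.6],
    [0.8,-0.5,0.4],
    [0.3,-0.18,0.2],
    [0,0,0]
  ],
  "dr": [
    [0,0,0],
    [0,0,0],
    [0,0,0],
    [0,0,0],
    [0,0,0],
    [0,0,0],
    [0,0,0]
  ],
  "claw": [70,70,70,70,70,70,70]
}}

```text
time: 3.48
tool_pos: [0.6588, 0.238, 0.32]
orientation: [0.0, 0.978, 0.209, -0.001]
force: [-0.3, 0.0, 0.4]
gripper_width: 0.0702
finger_force: 0.0
```

Run:
```python
from cell import robot,cams
from h import *
plan(robot.observe(),[.6586,.2387,.193],Rdown(24))
c=cams.capture("wrist"); im=c["pixels"].copy()
# overlay predicted fin top and base
u=np.array([np.cos(np.radians(-156)),np.sin(np.radians(-156)),0]);v=np.array([-u[1],u[0],0]);o=np.array([.6586,.2387,0])
def dr(x0,x1,y,z,col):
    q=np.array([o+u*x0+v*y,o+u*x1+v*y,o+u*x1-v*y,o+u*x0-v*y])+[0,0,z]; cv2.polylines(im,[np.round(w2px(c,q)).astype(int)],True,col,1)
dr(-.03,.03,.005,.058,(0,255,0)); dr(-.035,.055,.022,.008,(0,255,255))
cv2.imwrite("pics/w1.png",cv2.resize(im,(800,600)))
```

```text
t 3.48 pos [0.6588 0.238  0.32  ] F [-0.3  0.   0.4] w 0.0702 q7 -1.7
shift (cur axes) [ 0.01 -0.02  4.23] turn [-0.    0.02  0.02] shift after turn [ 0.   -0.02  4.23]
```

View pics/w1.png

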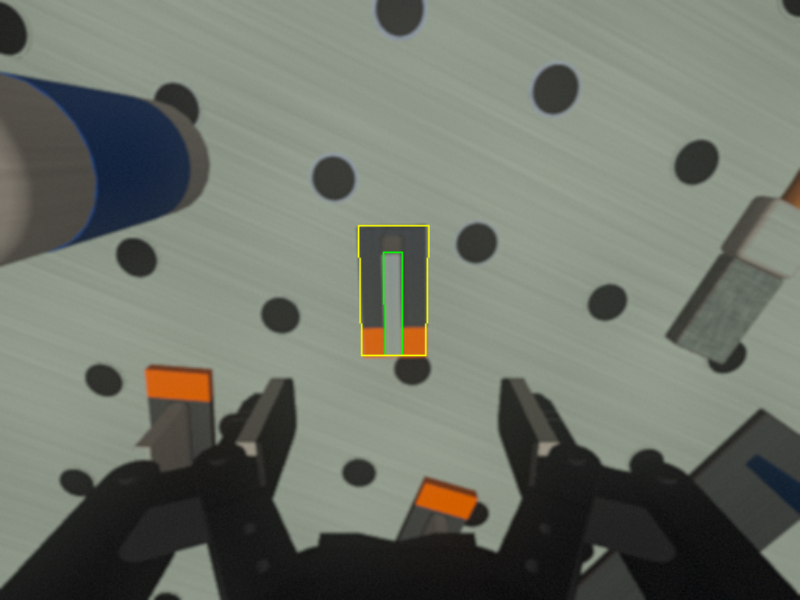

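The wrist view shows the lug at (394,290) exactly under the overlay, about 1 mm off at most. I'll descend and grip.

>>> {"name": "move_arm", "arguments": {
  "xyz": [
    [0,0,0.8],
    [0,0,0.9],
    [0,0,0.9],
    [0,0,0.8],
    [0,0,0.5],
    [0,0,0.33],
    [0,0,0],
    [0,0,0],
    [0,0,0],
    [0,0,0],
    [0,0,0],
    [0,0,0]
  ],
  "dr": [
    [0,0,0],
    [0,0,0],
    [0,0,0],
    [0,0,0],
    [0,0,0],
    [0,0,0],
    [0,0,0],
    [0,0,0],
    [0,0,0],
    [0,0,0],
    [0,0,0],
    [0,0,0]
  ],
  "claw": [60,50,50,50,50,50,50,5,5,5,5,5],
  "force": 70
}}

```text
time: 5.03
tool_pos: [0.6595, 0.2387, 0.1951]
orientation: [-0.001, 0.978, 0.208, 0.001]
force: [-0.2, 2.7, 4.8]
gripper_width: 0.0092
finger_force: 69.4
```

Run:
```python
from cell import robot
from h import *
M=chf(.255,0,0)[1]; R=np.c_[M[:,0],-M[:,1],-M[:,2]]
s=robot.observe()
plan(s,chf(.255,0,.243)[0],Rdown(-9.4))
plan(s,chf(.255,0,.243)[0],R); print(chf(.255,0,.243)[0])
```

```text
t 5.03 pos [0.6595 0.2387 0.1951] F [-0.2  2.7  4.8] w 0.0092 q7 -1.74
shift (cur axes) [-7.77  8.02 -6.2 ] turn [-0.02 -0.02  5.58] shift after turn [-2.07 10.99 -6.17]
t 5.03 pos [0.6595 0.2387 0.1951] F [-0.2  2.7  4.8] w 0.0092 q7 -1.74
shift (cur axes) [-7.77  8.02 -6.2 ] turn [-1.29  4.19  5.47] shift after turn [ 0.84 10.99 -6.45]
[ 0.5443853  -0.07649611  0.3801916 ]
```

>>> {"name": "move_arm", "arguments": {
  "xyz": [
    [0,0,-0.3],
    [0,0,-0.8],
    [0,0,-1],
    [0,0,-1],
    [0,0,-1],
    [0,0,-1],
    [0,0,-1],
    [0,0,-1],
    [0,0.5,-1],
    [0,1,0],
    [0,1,0],
    [0,1,0],
    [0,1,0],
    [0,1,0],
    [0,1,0],
    [0,1,0],
    [0,1,0],
    [0,1,0],
    [0,1,0],
    [0,0.5,0]
  ],
  "dr": [
    [0,0,0],
    [0,0,0],
    [0,0,0.93],
    [0,0,0.93],
    [0,0,0.93],
    [0,0,0.93],
    [0,0,0.93],
    [0,0,0.93],
    [0,0,0],
    [0,0.87,0],
    [0,0.87,0],
    [0,0.87,0],
    [0,0.87,0],
    [0,0.85,0],
    [0,0,0],
    [0,0,0],
    [0,0,0],
    [0,0,0],
    [0,0,0],
    [0,0,0]
  ],
  "claw": [5,5,5,5,5,5,5,5,5,5,5,5,5,5,5,5,5,5,5,5]
}}

```text
time: 7.52
tool_pos: [0.6033, -0.0922, 0.4336]
orientation: [0.02, 0.972, -0.083, 0.22]
force: [0.5, 0.9, -5.6]
gripper_width: 0.0093
finger_force: 68.8
```

Run:
```python
from cell import robot
from h import *
M=chf(.255,0,0)[1]; R=np.c_[M[:,0],-M[:,1],-M[:,2]]
s=robot.observe()
plan(s,chf(.255,0,.225)[0],R); print(s["finger_force"])
```

```text
t 7.53 pos [ 0.6033 -0.0922  0.4336] F [ 0.5  0.9 -5.6] w 0.0093 q7 -1.72
shift (cur axes) [-2.59 -0.19  1.34] turn [ 0.05  0.08 -0.04] shift after turn [-2.6  -0.19  1.31]
68.8017189502716
```

>>> {"name": "move_arm", "arguments": {
  "xyz": [
    [-0.9,-0.1,0.3],
    [-0.9,-0.09,0.5],
    [-0.6,0,0.4],
    [-0.2,0,0.1],
    [0,0,0],
    [0,0,0]
  ],
  "dr": [
    [0.05,0.08,-0.04],
    [0,0,0],
    [0,0,0],
    [0,0,0],
    [0,0,0],
    [0,0,0]
  ],
  "claw": [5,5,5,5,5,5]
}}

```text
time: 8.28
tool_pos: [0.5551, -0.0739, 0.3686]
orientation: [0.017, 0.97, -0.078, 0.23]
force: [0.6, -0.4, -5.1]
gripper_width: 0.0093
finger_force: 68.7
```

Run:
```python
from cell import robot,cams
from h import *
M=chf(.255,0,0)[1]; R=np.c_[M[:,0],-M[:,1],-M[:,2]]
plan(robot.observe(),chf(.255,0,.196)[0],R)
def ov(c):
    im=c["pixels"].copy()
    def poly(pts,col): cv2.polylines(im,[np.round(w2px(c,np.array([chf(*p)[0] for p in pts]))*8).astype(int)],False,col,1,cv2.LINE_AA,3)
    for s in(1,-1):
        poly([(.315,s*.05,.012),(.16,s*.025,.012)],(0,255,0)); poly([(.144,s*.013,.018),(0,s*.013,.018)],(0,255,255))
    poly([(.315,.056,0),(.315,-.056,0)],(0,0,255)); return im
w=ov(cams.capture("wrist")); s=ov(cams.capture("scene"))
cv2.imwrite("pics/w2.png",np.hstack([cv2.resize(w,(400,300),interpolation=cv2.INTER_AREA),cv2.resize(s[130:250,160:320],(400,300),interpolation=cv2.INTER_CUBIC)]))
```

```text
t 8.28 pos [ 0.5551 -0.0739  0.3686] F [ 0.6 -0.4 -5.1] w 0.0093 q7 -1.75
shift (cur axes) [-0.15  0.15  1.07] turn [-0.05 -0.1   0.03] shift after turn [-0.14  0.14  1.07]
```

View pics/w2.png

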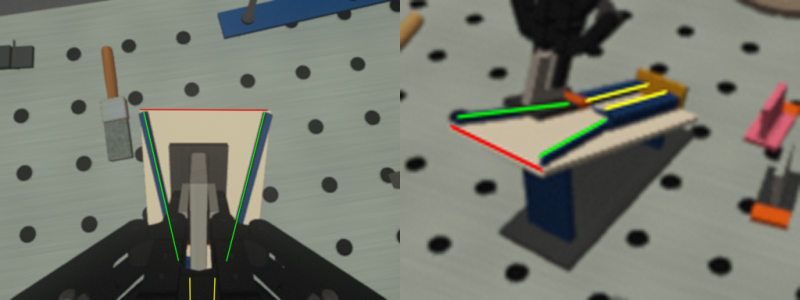

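The wrist half shows the chute outline matching the overlay to within a pixel or two, with the lug centred over the bay at (200,190). I'll lower it.

>>> {"name": "move_arm", "arguments": {
  "xyz": [
    [-0.14,0.14,0.3],
    [0,0,0.4],
    [0,0,0.25],
    [0,0,0.07],
    [0,0,0],
    [0,0,0]
  ],
  "dr": [
    [-0.05,-0.1,0.03],
    [0,0,0],
    [0,0,0],
    [0,0,0],
    [0,0,0],
    [0,0,0]
  ],
  "claw": [5,5,5,5,5,5]
}}

```text
time: 9.12
tool_pos: [0.5633, -0.0795, 0.3383]
orientation: [0.019, 0.971, -0.08, 0.223]
force: [-0.6, 0.3, -5.9]
gripper_width: 0.0094
finger_force: 68.9
```

Run:
```python
from cell import robot
from h import *
M=chf(.255,0,0)[1]; R=np.c_[M[:,0],-M[:,1],-M[:,2]]
s=robot.observe();plan(s,chf(.255,0,.195)[0],R);print(s["moment"])
```

```text
t 9.12 pos [ 0.5633 -0.0795  0.3383] F [-0.6  0.3 -5.9] w 0.0094 q7 -1.77
shift (cur axes) [0.04 0.   0.06] turn [0.   0.01 0.  ] shift after turn [0.04 0.   0.06]
[ 0.16711124  0.92812031 -0.00317395]
```

>>> {"name": "move_arm", "arguments": {
  "xyz": [
    [0,0,0.05],
    [0,0,0.03],
    [0,0,0]
  ],
  "dr": [
    [0,0,0],
    [0,0,0],
    [0,0,0]
  ],
  "claw": [5,5,5]
}}

```text
time: 9.5
tool_pos: [0.5639, -0.0795, 0.3372]
orientation: [0.019, 0.971, -0.08, 0.223]
force: [-6.7, 0.7, 1.5]
gripper_width: 0.009
finger_force: 70.4
```

Contact made at about 10 N normal, at the height expected. I'll open the fingers.

>>> {"name": "move_arm", "arguments": {
  "xyz": [
    [0,0,0],
    [0,0,0],
    [0,0,0],
    [0,0,0],
    [0,0,0],
    [0,0,0],
    [0,0,0],
    [0,0,0]
  ],
  "dr": [
    [0,0,0],
    [0,0,0],
    [0,0,0],
    [0,0,0],
    [0,0,0],
    [0,0,0],
    [0,0,0],
    [0,0,0]
  ],
  "claw": [35,35,35,35,35,35,35,35]
}}

```text
time: 10.5
tool_pos: [0.5641, -0.0797, 0.3357]
orientation: [0.019, 0.971, -0.08, 0.223]
force: [-0.9, -0.2, -0.3]
gripper_width: 0.035
finger_force: 0.0
```

Run:
```python
from cell import robot,cams
from h import *
plan(robot.observe(),[.4640,.1243,.45],Rdown(4.7))
t=cams.capture("top")["pixels"];s=cams.capture("scene")["pixels"];w=cams.capture("wrist")["pixels"]
f=lambda a:cv2.resize(a,(400,300),interpolation=cv2.INTER_CUBIC)
cv2.imwrite("pics/r1.png",np.hstack([f(w),f(s[130:250,160:320])]))
```

```text
t 10.5 pos [ 0.5641 -0.0797  0.3357] F [-0.9 -0.2 -0.3] w 0.035 q7 -1.77
shift (cur axes) [-2.3  -6.16 -5.35] turn [ 0.54 -4.29 -2.31] shift after turn [-2.77 -7.05 -3.81]
```

View pics/r1.png

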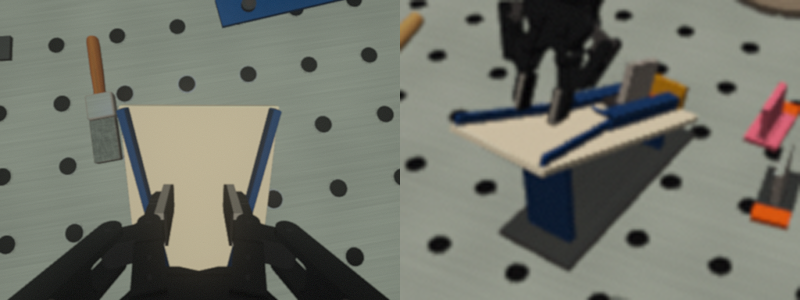

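The right half shows lug A slid down with its fin near the yellow stop at (640,80), and the bay is empty. Next is lug C.

>>> {"name": "move_arm", "arguments": {
  "xyz": [
    [0,0,-0.5],
    [0,0,-1],
    [0,0,-1],
    [0,0,-1],
    [0,-1,0],
    [0,-1,0],
    [0,-1,0],
    [0,-1,0],
    [0,-1,0],
    [0,-1,0],
    [0,0,0],
    [0,0,0]
  ],
  "dr": [
    [0,0,0],
    [0,0,0],
    [0,0,0],
    [0,0,0],
    [0,-0.87,0],
    [0,-0.87,0],
    [0,-0.87,0],
    [0,-0.87,0],
    [0,-0.85,0],
    [0,0,-0.8],
    [0,0,-0.8],
    [0,0,-0.75]
  ],
  "claw": [35,35,35,50,50,50,50,50,50,50,50,50]
}}

```text
time: 12.15
tool_pos: [0.5481, 0.1061, 0.4312]
orientation: [-0.0, 0.999, 0.043, -0.0]
force: [0.1, -0.0, -0.1]
gripper_width: 0.0498
finger_force: 0.0
```

Run:
```python
from cell import robot
from h import *
plan(robot.observe(),[.4640,.1243,.32],Rdown(4.7))
```

```text
t 12.15 pos [0.5481 0.1061 0.4312] F [ 0.1 -0.  -0.1] w 0.0498 q7 -1.83
shift (cur axes) [-2.74 -0.84  3.71] turn [-0.    0.01  0.04] shift after turn [-2.75 -0.83  3.71]
```

>>> {"name": "move_arm", "arguments": {
  "xyz": [
    [-0.8,-0.2,0.9],
    [-0.8,-0.3,0.95],
    [-0.7,-0.23,0.95],
    [-0.35,-0.1,0.7],
    [-0.1,0,0.2],
    [0,0,0]
  ],
  "dr": [
    [0,0,0.03],
    [0,0,0],
    [0,0,0],
    [0,0,0],
    [0,0,0],
    [0,0,0]
  ],
  "claw": [50,50,50,50,50,50]
}}

```text
time: 12.9
tool_pos: [0.4643, 0.1234, 0.3202]
orientation: [0.0, 0.999, 0.039, -0.0]
force: [-0.5, 0.2, 0.3]
gripper_width: 0.0498
finger_force: 0.0
```

Run:
```python
from cell import robot,cams
from h import *
plan(robot.observe(),[.4640,.1243,.195],Rdown(4.7))
c=cams.capture("wrist"); im=c["pixels"].copy()
a=np.radians(4.7);u=np.array([np.cos(a),np.sin(a),0]);v=np.array([-u[1],u[0],0]);o=np.array([.4640,.1243,0])
def dr(x0,x1,y,z,col):
    q=np.array([o+u*x0+v*y,o+u*x1+v*y,o+u*x1-v*y,o+u*x0-v*y])+[0,0,z]; cv2.polylines(im,[np.round(w2px(c,q)).astype(int)],True,col,1)
dr(-.03,.03,.005,.058,(0,255,0)); dr(-.035,.055,.022,.008,(0,255,255))
cv2.imwrite("pics/w3.png",cv2.resize(im,(800,600)))
```

```text
t 12.9 pos [0.4643 0.1234 0.3202] F [-0.5  0.2  0.3] w 0.0498 q7 -1.91
shift (cur axes) [-0.01 -0.03  4.17] turn [-0.    0.01 -0.04] shift after turn [-0.01 -0.03  4.17]
```

View pics/w3.png

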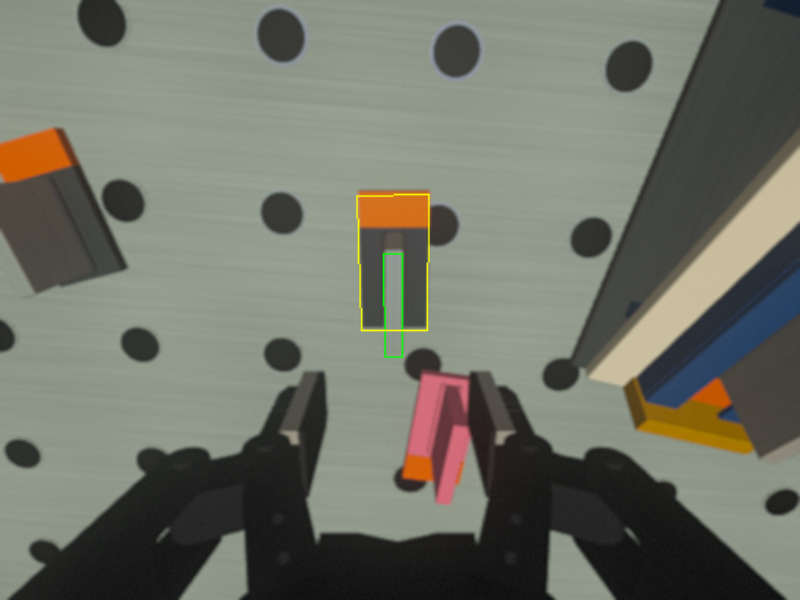

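The wrist view shows lug C at (394,260) under the overlay and the decoy clear of the fingers at (435,430). Descend and grip.

>>> {"name": "move_arm", "arguments": {
  "xyz": [
    [0.04,-0.03,0.8],
    [0,0,0.9],
    [0,0,0.9],
    [0,0,0.8],
    [0,0,0.5],
    [0,0,0.27],
    [0,0,0],
    [0,0,0],
    [0,0,0],
    [0,0,0],
    [0,0,0]
  ],
  "dr": [
    [0,0,-0.03],
    [0,0,0],
    [0,0,0],
    [0,0,0],
    [0,0,0],
    [0,0,0],
    [0,0,0],
    [0,0,0],
    [0,0,0],
    [0,0,0],
    [0,0,0]
  ],
  "claw": [50,50,50,50,50,50,50,5,5,5,5],
  "force": 70
}}

```text
time: 14.32
tool_pos: [0.4651, 0.1249, 0.1949]
orientation: [-0.0, 0.999, 0.041, -0.0]
force: [-0.9, 0.0, 4.2]
gripper_width: 0.0094
finger_force: 68.6
```

Run:
```python
from cell import robot
from h import *
s=robot.observe();plan(s,[.58,-.08,.46],Rdown(170.6));print(np.round(s["q"],2))
```

```text
t 14.32 pos [0.4651 0.1249 0.1949] F [-0.9  0.   4.2] w 0.0094 q7 -2.0
shift (cur axes) [ 3.25  7.12 -8.84] turn [-1.000e-02 -0.000e+00 -2.765e+01] shift after turn [-4.89 -6.11 -8.84]
[ 0.03  0.44 -0.41  1.94  0.24  0.8  -2.  ]
```

>>> {"name": "move_arm", "arguments": {
  "xyz": [
    [0,0,-0.3],
    [0,0,-0.8],
    [0,0,-1],
    [0,0,-1],
    [0,0,-1],
    [0,0,-1],
    [0,0,-1],
    [0,0,-1],
    [0,0,-1],
    [0,0,-0.7],
    [0,0,0],
    [0,0,0],
    [0,0,0],
    [0,0,0],
    [0,0,0],
    [0,0,0],
    [0,0,0],
    [0,0,0],
    [0,0,0],
    [0,0,0]
  ],
  "dr": [
    [0,0,0],
    [0,0,0],
    [0,0,-1],
    [0,0,-1],
    [0,0,-1],
    [0,0,-1],
    [0,0,-1],
    [0,0,-1],
    [0,0,-1],
    [0,0,-1],
    [0,0,-1],
    [0,0,-1],
    [0,0,-1],
    [0,0,-1],
    [0,0,-1],
    [0,0,-1],
    [0,0,-1],
    [0,0,-1],
    [0,0,-1],
    [0,0,-1]
  ],
  "claw": [5,5,5,5,5,5,5,5,5,5,5,5,5,5,5,5,5,5,5,5]
}}

```text
time: 16.82
tool_pos: [0.4646, 0.1241, 0.4568]
orientation: [-0.002, 0.553, 0.833, -0.002]
force: [-0.2, -0.3, -5.6]
gripper_width: 0.0095
finger_force: 68.5
```

>>> {"name": "move_arm", "arguments": {
  "xyz": [
    [0,0,0],
    [0,0,0],
    [0,0,0],
    [0,0,0],
    [0,0,0],
    [0,0,0],
    [0,0,0],
    [0,0,0],
    [0,0,0],
    [-0.8,-1,0],
    [-1,-1,0],
    [-1,-1,0],
    [-1,-1,0],
    [-0.7,-1,0],
    [0,-1,0],
    [0,0,0],
    [0,0,0],
    [0,0,0],
    [0,0,0]
  ],
  "dr": [
    [0,0,-1],
    [0,0,-1],
    [0,0,-1],
    [0,0,-1],
    [0,0,-1],
    [0,0,-1],
    [0,0,-1],
    [0,0,-1],
    [0,0,-1],
    [0,0,-0.65],
    [0,0,0],
    [0,0,0],
    [0,0,0],
    [0,-0.87,0],
    [0,-0.87,0],
    [0,-0.87,0],
    [0,-0.87,0],
    [0,-0.85,0],
    [0,0,0]
  ],
  "claw": [5,5,5,5,5,5,5,5,5,5,5,5,5,5,5,5,5,5,5]
}}

```text
time: 19.2
tool_pos: [0.5648, -0.0763, 0.4558]
orientation: [0.219, 0.08, 0.972, -0.019]
force: [0.3, -0.6, -6.9]
gripper_width: 0.0089
finger_force: 69.0
```

Run:
```python
from cell import robot
from h import *
M=chf(.255,0,0)[1]; R=np.c_[-M[:,0],M[:,1],-M[:,2]]
s=robot.observe();plan(s,chf(.255,0,.225)[0],R);print(s["finger_force"])
```

```text
t 19.2 pos [ 0.5648 -0.0763  0.4558] F [ 0.3 -0.6 -6.9] w 0.0089 q7 1.27
shift (cur axes) [ 1.68 -0.11  2.59] turn [-0.02 -0.09  0.  ] shift after turn [ 1.71 -0.12  2.57]
69.04244184494019
```

>>> {"name": "move_arm", "arguments": {
  "xyz": [
    [0.6,-0.06,0.4],
    [0.7,-0.06,0.8],
    [0.4,0,0.8],
    [0,0,0.45],
    [0,0,0.12],
    [0,0,0],
    [0,0,0]
  ],
  "dr": [
    [0,0,0],
    [0,0,0],
    [0,0,0],
    [0,0,0],
    [0,0,0],
    [0,0,0],
    [0,0,0]
  ],
  "claw": [5,5,5,5,5,5,5]
}}

```text
time: 20.08
tool_pos: [0.5547, -0.0777, 0.3676]
orientation: [0.224, 0.08, 0.971, -0.019]
force: [-0.9, -1.0, -5.0]
gripper_width: 0.0092
finger_force: 68.9
```

Run:
```python
from cell import robot,cams
from h import *
M=chf(.255,0,0)[1]; R=np.c_[-M[:,0],M[:,1],-M[:,2]]
plan(robot.observe(),chf(.255,0,.196)[0],R)
w=cams.capture("wrist")["pixels"]; s=cams.capture("scene")["pixels"]
cv2.imwrite("pics/w4.png",np.hstack([cv2.resize(w,(400,300),interpolation=cv2.INTER_AREA),cv2.resize(s[130:250,160:320],(400,300),interpolation=cv2.INTER_CUBIC)]))
```

```text
t 20.07 pos [ 0.5547 -0.0777  0.3676] F [-0.9 -1.  -5. ] w 0.0092 q7 1.19
shift (cur axes) [ 0.13 -0.02  1.04] turn [-0. -0.  0.] shift after turn [ 0.13 -0.02  1.04]
```

View pics/w4.png

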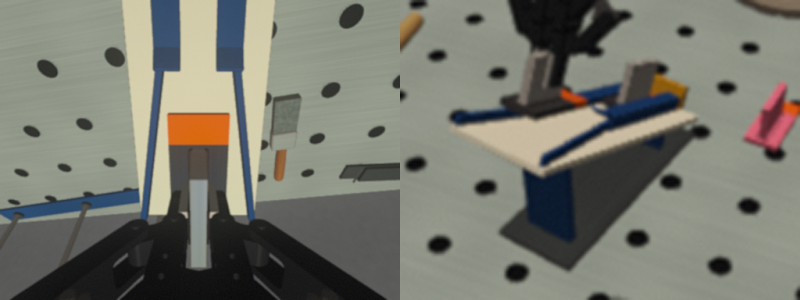

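Lug C is centred at column 199, the same as the slot's middle, with its nose downhill. I'll lower it.

>>> {"name": "move_arm", "arguments": {
  "xyz": [
    [0.1,-0.02,0.3],
    [0.03,0,0.4],
    [0,0,0.25],
    [0,0,0.09],
    [0,0,0.04],
    [0,0,0.04],
    [0,0,0]
  ],
  "dr": [
    [0,0,0],
    [0,0,0],
    [0,0,0],
    [0,0,0],
    [0,0,0],
    [0,0,0],
    [0,0,0]
  ],
  "claw": [5,5,5,5,5,5,5]
}}

```text
time: 21.05
tool_pos: [0.5637, -0.0794, 0.337]
orientation: [0.222, 0.08, 0.972, -0.021]
force: [-23.0, 1.7, 18.1]
gripper_width: 0.0092
finger_force: 74.2
```

>>> {"name": "move_arm", "arguments": {
  "xyz": [
    [0,0,-0.03],
    [0,0,0],
    [0,0,0],
    [0,0,0],
    [0,0,0],
    [0,0,0],
    [0,0,0],
    [0,0,0],
    [0,0,0]
  ],
  "dr": [
    [0,0,0],
    [0,0,0],
    [0,0,0],
    [0,0,0],
    [0,0,0],
    [0,0,0],
    [0,0,0],
    [0,0,0],
    [0,0,0]
  ],
  "claw": [5,35,35,35,35,35,35,35,35]
}}

```text
time: 22.18
tool_pos: [0.5646, -0.0802, 0.3353]
orientation: [0.223, 0.08, 0.971, -0.019]
force: [-0.1, 0.9, -0.7]
gripper_width: 0.0348
finger_force: 0.0
```

>>> {"name": "move_arm", "arguments": {
  "xyz": [
    [0,0,-0.5],
    [0,0,-1],
    [0,0,-1],
    [0,0,-1],
    [0,0,-1],
    [0,0,0]
  ],
  "dr": [
    [0,0,0],
    [0,0,0],
    [0,0,0],
    [0,0,0],
    [0,0,0],
    [0,0,0]
  ],
  "claw": [35,35,35,35,35,35]
}}

```text
time: 22.92
tool_pos: [0.5066, -0.0694, 0.4602]
orientation: [0.226, 0.079, 0.971, -0.02]
force: [0.4, -0.7, 0.4]
gripper_width: 0.0349
finger_force: 0.0
```

Run:
```python
from cell import robot,cams
from h import *
t=cams.capture("top")["pixels"]; s=cams.capture("scene")["pixels"];w=cams.capture("wrist")["pixels"]
f=lambda a:cv2.resize(a,(400,300),interpolation=cv2.INTER_CUBIC)
cv2.imwrite("pics/r2.png",np.vstack([np.hstack([f(w),f(s[130:250,160:320])]),np.hstack([f(t),f(s)])]))
```

```text
(no output)
```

View pics/r2.png

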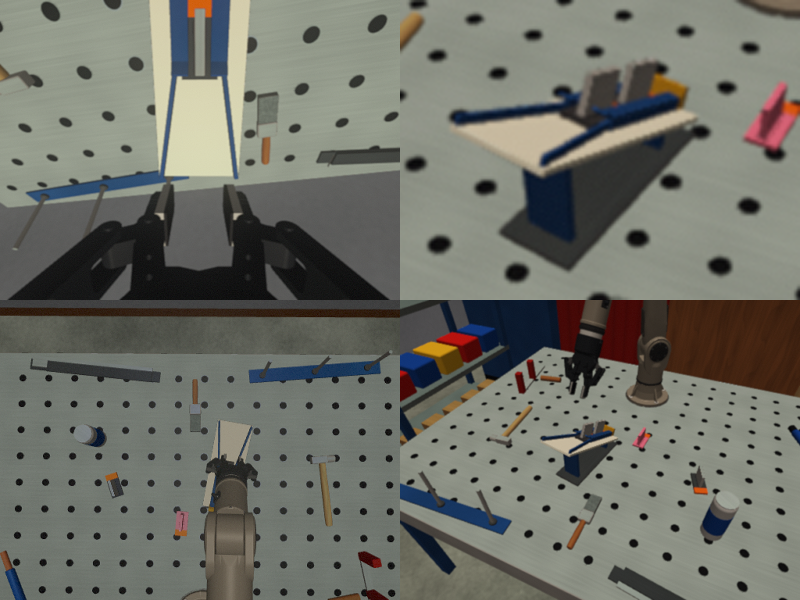

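Run:
```python
from cell import cams
from h import *
s=cams.capture("scene");w=cams.capture("wrist")
for x in(.025,.085,.115,.175): print("scene fin top",x,(w2px(s,chf(x,0,.058)[0])[0]-[160,130])*2.5+[400,0])
for q in[(.18,.0,.008),(.175,0,.058),(.115,0,.058)]: print("wrist",q,w2px(w,chf(*q)[0])[0]*.78125)
```

```text
scene fin top 0.025 [654.64718234  58.74293595]
scene fin top 0.085 [629.80112065  63.88430274]
scene fin top 0.115 [616.42137935  66.65295713]
scene fin top 0.175 [587.48959381  72.63977804]
wrist (0.18, 0.0, 0.008) [199.65509138  80.98536881]
wrist (0.175, 0, 0.058) [199.90400022  77.46659505]
wrist (0.115, 0, 0.058) [200.07780998   9.68675263]
```

The fins are where seated lugs should be: the predicted scene columns (630–655 and 587–616) and wrist rows match the picture. The third lug, can, brush and hammer haven't moved.

```bash
python3 -c "
from cell import robot
print(robot.close_job())"
```

```text
the job is handed in; nothing more can be done
None
```

I loaded lugs A and C into the chute, nose downhill: A is at the yellow stop and C right behind it. Lug B, the hammer, the brush and the can were not touched, and I handed the job in after about 23 s of the allowed 54 s; no verdict was returned.

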